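Reload the bench engraver's power pack

ROBOT

A 7-joint arm with a two-finger parallel gripper is mounted at the origin on the work surface. World frame = base frame: x ahead of the robot, y to its left, z up, the work surface at z = 0. Lengths are in m, angles in degrees, forces in N, time in s.
With the tool pointing down it reaches from about 0.425 to 0.95 m from the base axis. Payload 16.7 kg.
Tool frame: the origin (TCP) lies at the centre of the arm's flange, where the gripper is bolted on; the fingertips stand 199 mm ahead of it and the grasp point (between the pads) lies 180 mm ahead of it; z points along the fingers, y is the line along which they close (so a half turn about z gives the same grasp; the last joint's range is limited). The gripper opens to 94 mm and grips with 3 to 60 N. Pads are 16 mm wide; open, the fingers measure 119 mm over their backs; the gripper's body (75 mm by 177 mm) begins 78 mm behind the grasp point.
Start: joints at [-73.711, 24.414, 4.234, 92.017, -1.954, 63.644, -3.845], TCP at [0.284, 0.612, 0.405] pointing down, gripper open.
Joint ranges: [-163.25, 163.25], [-28.42, 122.38], [-70.27, 78.77], [12.13, 141.07], [-58.53, 238.53], [9.26, 117.41], [-156.51, 156.51]. Speed limits (degrees/s): [108.29, 108.29, 136.94, 136.94, 172.46, 172.46, 172.46].

INTERFACE

Orientations are given as [roll, pitch, yaw] about the fixed x, y, z axes, in that order (R = Rz(yaw) Ry(pitch) Rx(roll)).
In Python, from rig import env, inverse_kinematics, optics, job gives the robot as it stands. Calls block until the motion is done:
- env.movep(position, orientation): joint-space move of the TCP to a pose.
- env.movel(position, rot=None, rate=0.15, threshold=None): straight line of the TCP; rot=None keeps the orientation; rate is the mean speed in m/s. With threshold (N) it stops when the force on the tool has changed by that much, and returns True; else False.
- env.move_joints(angles): joint-space move.
- env.set_gripper(opening): finger opening in m; the grip force is fixed at half the most; returns when the fingers have stopped.
- env.dwell(seconds).
- inverse_kinematics(position, orientation): joint angles nearest the present ones, or None.
- optics.read_camera(name): name is "scene" or "top" or "wrist"; returns (picture, depth): 480x640x3 uint8, red, green, blue; 480x640 float32, m along the optical axis (not along the pixel's ray), 0 where there is no reading.
- optics.camera_model(name): a dict with "intrinsics" (3x3 intrinsics, pixels), "world_from_camera" (4x4, takes a point from camera to world coordinates); the wrist camera has in their place "tool_from_camera" (4x4, takes a point from camera to tool coordinates, whose origin is the TCP and whose axes are the flange's). Camera axes: x right, y up, looking along -z (the intrinsics and any distortion apply to the point x, -y, -z); pixel columns grow to the right and rows downward; lengths in m; the calibration is good to about 2 mm. A picture is of the moment at which its call begins: read the wrist's pose just before it. camera_model takes no time and is no camera call.
A pose or a line that the arm cannot do raises env.PlanningError and nothing moves.
- job.job_done(): hands the job in; it is judged then, once.
Readings, each from a call of its own:
- env.current_time_s(): time.
- env.current_joint_pos(): joint angles.
- env.current_qd(): joint speeds.
- env.current_joint_efforts(): joint torques, N m.
- env.current_tcp_pos(): TCP position.
- env.current_tcp_rot(): TCP orientation.
- env.current_wrist_force(): force on the tool from outside, world axes, zero at the start.
- env.current_torque(): the same for the moment, N m.
- env.current_gripper_width(): finger opening in m.
- env.current_grasp_force(): force on a finger pad.
Only numpy, scipy, OpenCV 4.12 (cv2) and the standard library are available. Lean on these libraries where they do the work, as an engineer would, in place of code of your own. Each camera call takes 0.05 s, during which the arm holds its last target. There are 200 camera calls.

TASK

Turn the pack's switch so that its orange pointer faces the white OFF mark, leave it there, and move the spent grey cells from the pack into the aluminium scrap tray, each lying flat on its floor. Then load every fresh blue cell from the bench into a bay of its own, flat end pushed back against the coil spring and button end dropped in behind the wall, lying level and fully down. Finally turn the pointer to the green ON mark; do not disturb the dish, the glue bottle or the anvil.

Things in the scene. Friction and masses are not known exactly. Their poses are not given: they have to be found in the camera images.
- pack: fixed black power pack, 300 mm long in y, base x -78 to 62; origin under it at table level. Three bays along its x at y = 105, 47, -11 mm, floor 16 mm above the table, bottom rails 3 mm high. -x end: grey spring housing (x -75 to -42, top 52 mm above table), sprung steel plate. +x end: grey wall, x 45 to 53, top 34 mm above table. Switch plinth at x -8, y -96, 100 mm square, top 28 mm above table
- dial_centre (a point): centre of the rotary switch, on its vertical axis, at mid height of the bar grip
- selector_tip (a point): orange pointer end of the switch's black bar grip, at mid height of the bar. The bar is 60 mm long, 14 mm thick, 32 mm high (from 12 to 44 mm above the 28 mm plinth), centred on the axis
- off_mark (a point): white mark on the dial (OFF), 37.5 mm from the axis
- on_mark (a point): green mark on the dial (ON), 37.5 mm from the axis, a quarter turn counter-clockwise (from above) from the white one
- selector (a joint): angle of the switch: 0 when the pointer faces the white OFF mark, 1.571 when it faces the green ON mark, growing counter-clockwise seen from above; stops at -0.4 and 2.5; light friction (0.06 N m), stays where it is left
- scrap: fixed aluminium scrap tray, 130 (x) by 150 (y) by 22 mm high, walls 3 mm, floor 3 mm thick; origin under its centre
- dish: copper dish, 110 mm across, 18 mm high, a bystander; origin under its centre
- glue: white glue bottle, 38 mm across, 85 mm high, a bystander; origin under its centre
- anvil: small steel bench anvil about 60 mm long and 46 mm high, a bystander; origin under its centre
- bay1_plus (a point): bay 1: where the button tip of a seated cell touches the wall: on the cell's axis, 13 mm above the bay floor; the wall's top is 18 mm above the floor. Pack +x is from bay1_mid to here. A seated cell lies level on the floor, button against the wall, spring 8 mm compressed
- bay1_mid (a point): bay 1: where the origin (mid-length) of a seated cell is, 34 mm from bay1_plus. The free spring plate's face is 26 mm beyond it to -x (60 mm from the wall; a cell is 68 mm); plate 24 mm wide, top 34 mm above bay floor, yields to -x by up to 18 mm, 1.75 N at first touch plus 0.35 N per mm
- bay2_plus (a point): bay 2: where the button tip of a seated cell touches the wall: on the cell's axis, 13 mm above the bay floor; the wall's top is 18 mm above the floor. Pack +x is from bay2_mid to here. A seated cell lies level on the floor, button against the wall, spring 8 mm compressed
- bay2_mid (a point): bay 2: where the origin (mid-length) of a seated cell is, 34 mm from bay2_plus. The free spring plate's face is 26 mm beyond it to -x (60 mm from the wall; a cell is 68 mm); plate 24 mm wide, top 34 mm above bay floor, yields to -x by up to 18 mm, 1.75 N at first touch plus 0.35 N per mm
- bay3_plus (a point): bay 3: where the button tip of a seated cell touches the wall: on the cell's axis, 13 mm above the bay floor; the wall's top is 18 mm above the floor. Pack +x is from bay3_mid to here. A seated cell lies level on the floor, button against the wall, spring 8 mm compressed
- bay3_mid (a point): bay 3: where the origin (mid-length) of a seated cell is, 34 mm from bay3_plus. The free spring plate's face is 26 mm beyond it to -x (60 mm from the wall; a cell is 68 mm); plate 24 mm wide, top 34 mm above bay floor, yields to -x by up to 18 mm, 1.75 N at first touch plus 0.35 N per mm
- cell1: fresh cell, blue jacket with a white band near the plus end; may be absent; octagonal jacket 26 mm across flats, so that it hardly rolls, 68 mm long over all, about 95 g; origin at mid-length on the axis, +x along the axis towards the plus end, a 10 mm button 3 mm high; the other end is flat
- cell2: fresh cell, blue jacket with a white band near the plus end; may be absent; octagonal jacket 26 mm across flats, so that it hardly rolls, 68 mm long over all, about 95 g; origin at mid-length on the axis, +x along the axis towards the plus end, a 10 mm button 3 mm high; the other end is flat
- cell3: fresh cell, blue jacket with a white band near the plus end; may be absent; octagonal jacket 26 mm across flats, so that it hardly rolls, 68 mm long over all, about 95 g; origin at mid-length on the axis, +x along the axis towards the plus end, a 10 mm button 3 mm high; the other end is flat
- spent1: spent cell, starts seated in a bay; grey jacket with a red band near the plus end; two of the three are there; octagonal jacket 26 mm across flats, so that it hardly rolls, 68 mm long over all, about 95 g; origin at mid-length on the axis, +x along the axis towards the plus end, a 10 mm button 3 mm high; the other end is flat
- spent2: spent cell, starts seated in a bay; grey jacket with a red band near the plus end; two of the three are there; octagonal jacket 26 mm across flats, so that it hardly rolls, 68 mm long over all, about 95 g; origin at mid-length on the axis, +x along the axis towards the plus end, a 10 mm button 3 mm high; the other end is flat
- spent3: spent cell, starts seated in a bay; grey jacket with a red band near the plus end; two of the three are there; octagonal jacket 26 mm across flats, so that it hardly rolls, 68 mm long over all, about 95 g; origin at mid-length on the axis, +x along the axis towards the plus end, a 10 mm button 3 mm high; the other end is flat
Things that resemble listed ones, but are neither listed nor needed, are in the scene too. What is shaped like the spent1 but pink or yellow is not meant.

How it is judged:
By the outcome, as a careful person would: the job done as asked, in the order asked, and still so for the second after the job is handed in, with the robot touching nothing.
Of cell1, cell2, cell3 only 2 to 3 are there at a start; the rules pass over those that are not, and their reading is None.
Of spent1, spent2, spent3 only 2 to 2 are there at a start; the rules pass over those that are not, and their reading is None.
At some moment in a run one of cell1, cell2, cell3, spent1, spent2, spent3 may be knocked a few centimetres aside while the robot is not near it.
Once in a run the grip may slacken for a moment while it holds something.
It also fails if it takes over 200 s, if anything falls off the work surface, if the arm or the gripper's body presses on something with over 40 N, if the wrist force passes 120 N, or if a joint passes its speed limit or range.

## Working session

There is one attempt and no reset: what is moved stays moved. The work goes in short steps, each a Python script; the robot and the scene stay as the last script left them, time stands still between calls to the robot, and variables do not carry over. Pictures are saved under pics/ and viewed, at most 14 in all, crops included, and the job is handed in when it is done.

```bash
ls; mkdir -p pics; python3 - <<'E'
from rig import env, optics
import cv2,numpy as np
for n in ["scene","top"]:
    p,d=optics.read_camera(n); cv2.imwrite(f"pics/{n}0.png",p[:,:,::-1]); np.save(f"pics/{n}0.npy",d)
    m=optics.camera_model(n); print(n,{k:np.round(v,4).tolist() if not isinstance(v,str) else v for k,v in m.items()})
print(optics.camera_model("wrist"), env.current_tcp_rot(), env.current_time_s())
E
```

```text
pics
scene {'intrinsics': [[471.4986, 0.0, 311.6896], [0.0, 471.4986, 239.1904], [0.0, 0.0, 1.0]], 'world_from_camera': [[0.5609, -0.6999, 0.4422, 0.952], [0.8278, 0.4809, -0.2889, -0.1907], [-0.0105, 0.5281, 0.8491, 0.7943], [0.0, 0.0, 0.0, 1.0]]}
top {'intrinsics': [[619.4787, 0.0, 314.7784], [0.0, 619.4787, 240.3487], [0.0, 0.0, 1.0]], 'world_from_camera': [[0.0088, 0.9832, -0.1824, 0.2995], [-0.9999, 0.0077, -0.0071, 0.0481], [-0.0056, 0.1824, 0.9832, 1.458], [0.0, 0.0, 0.0, 1.0]]}
{'intrinsics': array([[412.37249583,   0.        , 322.13352403],
       [  0.        , 412.37249583, 242.70458518],
       [  0.        ,   0.        ,   1.        ]]), 'tool_from_camera': array([[ 1.12541762e-04,  9.63138865e-01,  2.69004673e-01,
         7.87537749e-02],
       [ 9.99999852e-01,  3.49627830e-05, -5.43543573e-04,
        -8.21060519e-04],
       [-5.32913092e-04,  2.69004694e-01, -9.63138718e-01,
         2.01122582e-02],
       [ 0.00000000e+00,  0.00000000e+00,  0.00000000e+00,
         1.00000000e+00]])} [-1.79933856e+02  5.24232129e-03  1.55142571e+02] 0.1
```

View pics/top0.png

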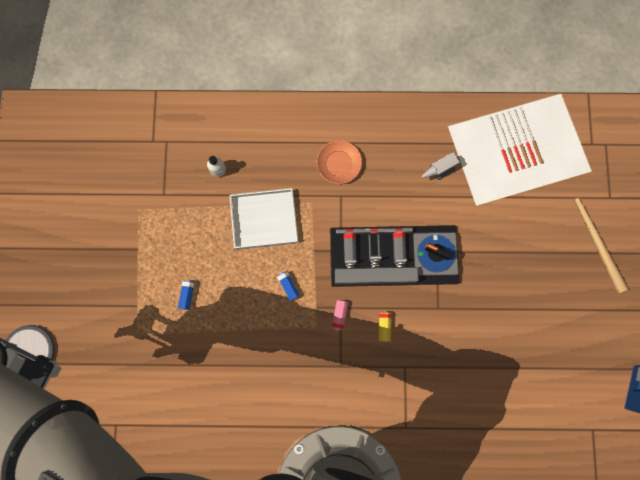

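View pics/scene0.png

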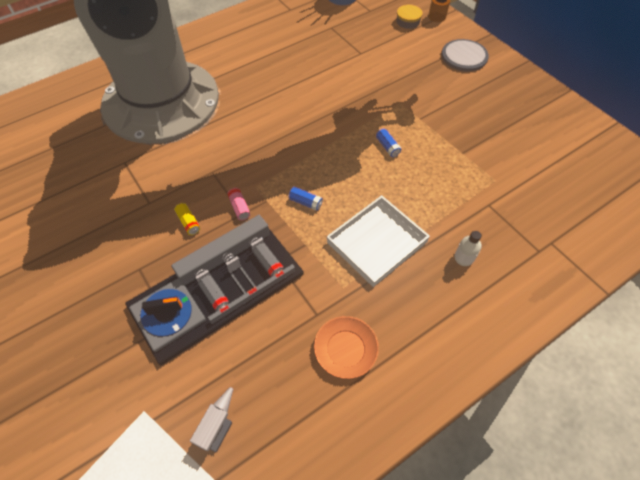

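The top view shows fresh blue cells at (186,295) and (288,286), and spent grey cells in bays at (350,248) and (400,248), with the middle bay at (375,248) empty. The dial is at (437,253) and the tray at (265,218). Lookalikes are pink (340,314), yellow (385,326) and a blue object at (635,390); the arm may be hiding part of the bench.

```bash
cat > h.py <<'E'
from rig import env, inverse_kinematics, optics, job
import cv2, numpy as np
from scipy.spatial.transform import Rotation as Rn
def tcp():
    T=np.eye(4); T[:3,:3]=Rn.from_euler('xyz',env.current_tcp_rot(),degrees=True).as_matrix(); T[:3,3]=env.current_tcp_pos(); return T
def shot(n,save=None):
    m=optics.camera_model(n); T=tcp()@m["tool_from_camera"] if n=="wrist" else m["world_from_camera"]
    p,d=optics.read_camera(n)
    if save: cv2.imwrite(f"pics/{save}.png",p[:,:,::-1])
    return p,d,m["intrinsics"],T
def ray(uv,K,T,z):
    uv=np.atleast_2d(uv).astype(float)
    c=np.c_[(uv[:,0]-K[0,2])/K[0,0],-(uv[:,1]-K[1,2])/K[1,1],-np.ones(len(uv))]@T[:3,:3].T
    return T[:3,3]+c*((z-T[2,3])/c[:,2])[:,None]
def proj(P,K,T):
    c=(np.atleast_2d(P)-T[:3,3])@T[:3,:3]
    return np.c_[K[0,0]*c[:,0]/-c[:,2]+K[0,2],K[1,1]*c[:,1]/c[:,2]+K[1,2]]
def blobs(p,lo,hi,amin=20):
    hsv=cv2.cvtColor(p,cv2.COLOR_RGB2HSV); m=cv2.inRange(hsv,lo,hi)
    m=cv2.morphologyEx(m,cv2.MORPH_OPEN,np.ones((2,2)))
    n,l,s,c=cv2.connectedComponentsWithStats(m)
    return [(c[i],s[i,4],l==i) for i in range(1,n) if s[i,4]>=amin]
BLUE=((105,150,60),(130,255,255)); RED=((0,170,120),(6,255,255))
def down(x,y,z,yaw,move=env.movep,**k):   # grasp point at x,y,z
    return move([x,y,z+.18],[180,0,yaw],**k) if move is env.movep else move([x,y,z+.18],rot=[180,0,yaw],**k)
E
python3 - <<'E'
from h import *
p,d,K,T=shot("top")
for c,a,m in blobs(p,*BLUE): print("blue",c.round(1),a,ray(c,K,T,.02).round(3))
for n,c in dict(bay1=(350,248),bay3=(400,248)).items(): print(n,ray(c,K,T,.03).round(3))
print(ray((437,253),K,T,.05),"tray",ray((265,218),K,T,.02),"blueobj",d[390,636])
print("bases of bystanders dish,anvil,glue",ray([(340,162),(442,167),(217,168)],K,T,.01).round(3).tolist())
for yaw in (0,180,90,-90):
  for pos in ([.56,-.05,.45],[.56,-.15,.25],[.5,.25,.2],[.63,.13,.2]):
    q=inverse_kinematics(pos,[180,0,yaw]); print(yaw,pos,None if q is None else np.round(q))
E
```

```text
blue [437.  255.6] 562 [[ 0.532 -0.229  0.02 ]]
blue [290.3 288.8] 212 [[0.451 0.115 0.02 ]]
blue [186.2 298.5] 221 [[0.427 0.356 0.02 ]]
blue [634.5 395.1] 316 [[ 0.218 -0.664  0.02 ]]
bay1 [[ 0.547 -0.024  0.03 ]]
bay3 [[ 0.548 -0.141  0.03 ]]
[[ 0.53326888 -0.22312727  0.05      ]] tray [[0.61936277 0.17734957 0.02      ]] blueobj 1.3777198
bases of bystanders dish,anvil,glue [[0.763, -0.001, 0.01], [0.752, -0.249, 0.01], [0.745, 0.298, 0.01]]
0 [0.56, -0.05, 0.45] [-48.  17.  57. 106. -16.  65. -75.]
0 [0.56, -0.15, 0.25] [-29.  37.  51. 114. -39.  48. -46.]
0 [0.5, 0.25, 0.2] [-59.  34.  33. 117. -30.  38. -96.]
0 [0.63, 0.13, 0.2] [-42.  40.  35. 106. -32.  44. -80.]
180 [0.56, -0.05, 0.45] [-33.  13.  38. 105.  -9.  64.  98.]
180 [0.56, -0.15, 0.25] [-15.  29.  31. 113. -22.  43. 119.]
180 [0.5, 0.25, 0.2] [-38.  29.   6. 116.  -5.  35.  61.]
180 [0.63, 0.13, 0.2] [-26.  35.  11. 105. -10.  41.  81.]
90 [0.56, -0.05, 0.45] [-38.  14.  44. 106. -11.  65.  10.]
90 [0.56, -0.15, 0.25] [-24.  33.  43. 114. -32.  46.  38.]
90 [0.5, 0.25, 0.2] [-50.  31.  22. 117. -19.  36. -16.]
90 [0.63, 0.13, 0.2] [-39.  39.  30. 106. -27.  43.   6.]
-90 [0.56, -0.05, 0.45] [ -55.   24.   70.  106.  -24.   67. -156.]
-90 [0.56, -0.15, 0.25] [ -38.   49.   69.  114.  -56.   59. -121.]
-90 [0.5, 0.25, 0.2] [-24.  29. -12. 115.  10.  36. 138.]
-90 [0.63, 0.13, 0.2] [-11.  35.  -9. 104.   8.  42. 156.]
```

```bash
python3 - <<'E'
from h import *
env.movep([.53,-.12,.45],[180,0,180]); p,d,K,T=shot("wrist","w1"); np.savez("pics/w1.npz",p=p,d=d,K=K,T=T)
p,d,K,T=shot("top","top1")
for c,a,m in blobs(p,*BLUE): print("blue",c.round(1),a,ray(c,K,T,.02).round(3))
E
```

```text
blue [290.2 288.5] 210 [[0.452 0.115 0.02 ]]
blue [186.2 298.4] 222 [[0.427 0.356 0.02 ]]
blue [634.5 395.1] 316 [[ 0.218 -0.664  0.02 ]]
```

View pics/w1.png

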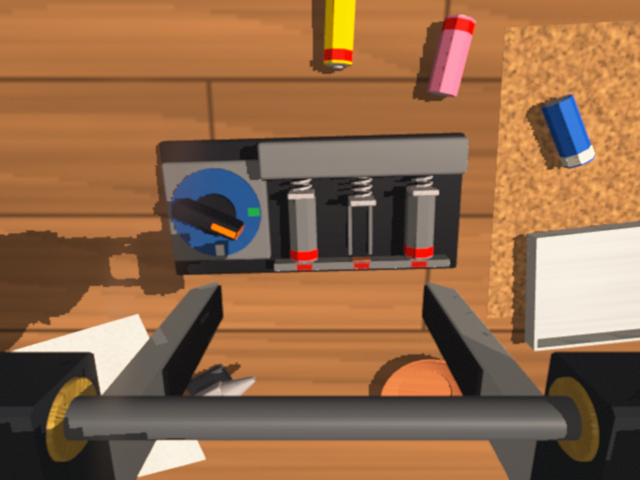

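View pics/top1.png

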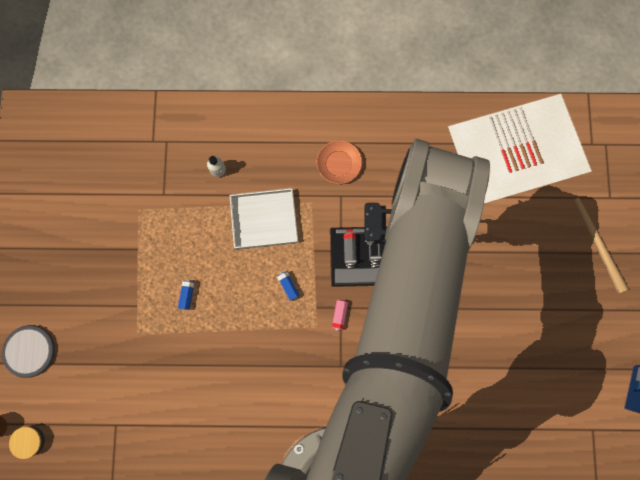

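The wrist view shows the dial at about (217,210), with the orange pointer at (230,231), white OFF at (221,249) and green ON at (253,212). Spent cells are in the bays at (303,225) and (421,222), and the middle bay (361,225) is empty. The wall tags are at row 265. Pink (452,55) and yellow (340,30) are decoys, and only two fresh cells exist.

```bash
python3 - <<'E'
from h import *
f=np.load("pics/w1.npz"); p,d,K,T=[f[k] for k in "pdKT"]
hs=cv2.cvtColor(p,cv2.COLOR_RGB2HSV)
for n,r,z in [("green",((50,120,60),(80,255,255)),.03),("blue",BLUE,.034),("orange",((7,170,140),(16,255,255)),.072),("red",((0,170,120),(6,255,255)),.036)]:
    for c,a,m in blobs(p,*r,amin=30):
        if c[1]<300 and c[1]>100 and c[0]<500:
            bb=cv2.boundingRect(m.astype(np.uint8)); dm=np.median(d[m]); c3=T[2,3]+(dm*np.array([(c[0]-K[0,2])/K[0,0],-(c[1]-K[1,2])/K[1,1],-1])@T[:3,:3].T)[2]
            print(n,c.round(1),a,bb,ray(c,K,T,z)[0].round(4),"z",c3.round(4))
def P(u,v):
    dd=np.median(d[v-1:v+2,u-1:u+2]); return T[:3,3]+dd*np.array([(u-K[0,2])/K[0,0],-(v-K[1,2])/K[1,1],-1])@T[:3,:3].T
for n,uv in dict(white=(221,250),house=(360,158),plinth=(182,250),cellA=(303,225),cellB=(421,222),disc=(240,190),bar=(200,212)).items(): print(n,P(*uv).round(4))
hm=d.copy()
m=(cv2.inRange(hs,(0,0,90),(180,40,255))>0); m[:, :255]=0; m[190:]=0; m[:,480:]=0; m[:125]=0
print("housing",cv2.minAreaRect(np.argwhere(m)[:,::-1].astype(np.float32)))
bx=cv2.boxPoints(cv2.minAreaRect(np.argwhere(m)[:,::-1].astype(np.float32))); print(bx.round(1).tolist(),ray(bx,K,T,.052).round(4).tolist())
cv2.imwrite("pics/crop1.png",cv2.resize(p[120:290,150:480,::-1],None,fx=2.4,fy=2.4,interpolation=2))
E
```

```text
green [254.4 212.5] 87 (249, 209, 12, 8) [ 0.5321 -0.1864  0.03  ] z 0.0327
blue [224.8 209.4] 2970 (183, 170, 78, 86) [ 0.5282 -0.2145  0.034 ] z 0.0339
orange [226.1 231.7] 193 (212, 224, 31, 16) [ 0.5411 -0.2056  0.072 ] z 0.0722
red [420.6 253. ] 264 (407, 247, 28, 12) [ 0.5718 -0.0213  0.036 ] z 0.0402
red [305. 256.] 253 (291, 250, 28, 12) [ 0.5751 -0.1367  0.036 ] z 0.0401
red [419.8 265.3] 83 (413, 263, 15, 6) [ 0.5848 -0.0212  0.036 ] z 0.0341
red [362.2 266.3] 81 (355, 264, 15, 6) [ 0.5859 -0.0792  0.036 ] z 0.0345
red [305.  268.4] 85 (298, 266, 15, 6) [ 0.5882 -0.1369  0.036 ] z 0.0341
white [ 0.5699 -0.2212  0.0326]
house [ 0.4777 -0.0856  0.0515]
plinth [ 0.5713 -0.262   0.028 ]
cellA [ 0.5421 -0.1381  0.0412]
cellB [ 0.539  -0.0242  0.0413]
disc [ 0.5096 -0.1991  0.0318]
bar [ 0.5235 -0.228   0.0702]
housing ((361.03759765625, 165.340087890625), (51.61522674560547, 213.3180389404297), 88.39399719238281)
[[253.6999969482422, 142.5], [466.8999938964844, 136.60000610351562], [468.3999938964844, 188.10000610351562], [255.10000610351562, 194.10000610351562]] [[0.4642, -0.1807, 0.052], [0.4588, 0.0088, 0.052], [0.5047, 0.0145, 0.052], [0.5104, -0.1814, 0.052]]
```

View pics/crop1.png

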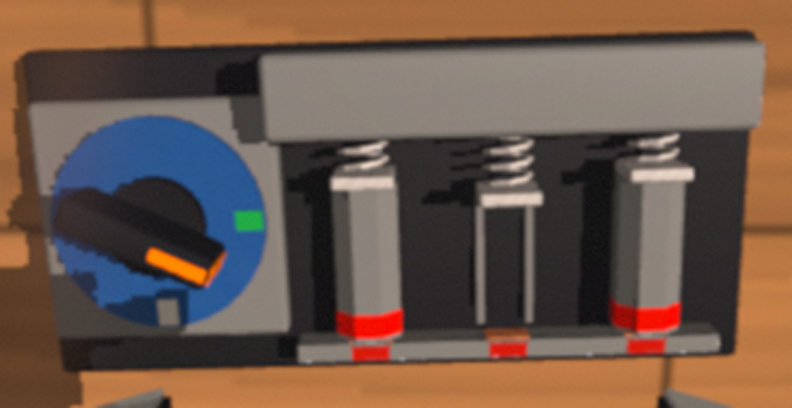

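```bash
cat >> h.py <<'E'
# pack pose from the wall tags (pack x=49, y=105,47,-11, top z .034) seen in w1
f=np.load("pics/w1.npz"); _t=ray([(419.8,265.3),(362.2,266.3),(305.,268.4)],f["K"],f["T"],.034)
_v=_t[0]-_t[2]; PY=np.degrees(np.arctan2(-_v[0],_v[1])); _c,_s=np.cos(np.radians(PY)),np.sin(np.radians(PY))
PR=np.array([[_c,-_s],[_s,_c]]); PO=_t.mean(0)[:2]-PR@[.049,.047]
def pk(x,y): return PO+PR@[x,y]
def turn(a0,a1):  # turn bar from pack angle a0 to a1 (deg)
    x,y=pk(-.008,-.096); env.set_gripper(.04); down(x,y,.16,PY+a0); down(x,y,.060,PY+a0,env.movel,rate=.1)
    env.set_gripper(0.); print("grip",env.current_gripper_width(),env.current_grasp_force())
    for a in np.linspace(a0,a1,6)[1:]: down(x,y,.060,PY+a)
    print("F",np.round(env.current_wrist_force(),1),env.current_torque())
    env.set_gripper(.04); down(x,y,.16,PY+a1,env.movel,rate=.1)
E
python3 - <<'E'
from h import *
print(PY,PO,pk(-.008,-.096),pk(.011,.105),pk(.011,-.011))
turn(66.5-PY,0); print(env.current_time_s())
down(*pk(0,0),.27,180); p,d,K,T=shot("wrist","w2")
c=pk(-.008,-.096)
for q,a,m in blobs(p,(7,170,140),(16,255,255),30):
    w=ray(q,K,T,.072)[0,:2]; v=PR.T@(w-c); print(q,a,w,"angle",np.degrees(np.arctan2(v[1],v[0])))
E
```

```text
1.6814749089166858 [ 0.53940541 -0.12730128] [ 0.53422578 -0.22349469] [ 0.54731965 -0.02202372] [ 0.55072344 -0.13797377]
grip 0.014056846912884202 29.98759835958481
F [ 1.4 -5.1  0.4] [-1.28419114 -0.05468835 -0.07426683]
10.2167
[215.4519774  233.16949153] 177 [ 0.55103428 -0.22322674] angle -0.7681965253155892
[ 70.71 387.26] 100 [ 0.70938447 -0.37876109] angle -43.236306041473156
[ 44.40677966 390.6440678 ] 59 [ 0.71323764 -0.40569271] angle -47.186857494006084
```

```bash
cat >> h.py <<'E'
def fresh(p,K,T):
    """blue cells: mid-length centre on the axis, yaw to the plus end"""
    hs=cv2.cvtColor(p,cv2.COLOR_RGB2HSV); out=[]
    for q,a,m in blobs(p,(105,140,40),(130,255,255),150):
        e=ray(np.argwhere(m)[:,::-1],K,T,.02)[:,:2]; mu=e.mean(0)
        ev,V=np.linalg.eigh(np.cov(e.T)); ax=V[:,1]; s=(e-mu)@ax; L=np.percentile(s,99)-np.percentile(s,1); W=np.ptp((e-mu)@V[:,0])
        pts=[proj(np.r_[mu+k*ax*(L/2+.006),.02],K,T)[0] for k in (1,-1)]
        sat=[]
        for u,v in pts:
            u,v=int(round(u)),int(round(v)); sat.append(hs[max(v-1,0):v+2,max(u-1,0):u+2,1].mean() if 2<u<638 and 2<v<478 else 255)
        if sat[1]<sat[0]: ax=-ax; s=-s
        back=mu+ax*np.percentile(s,1)   # flat end
        out.append((back+ax*.034,np.degrees(np.arctan2(ax[1],ax[0])),L,W,q,sat))
    return out
E
python3 - <<'E'
from h import *
env.movep([.55,.23,.45],[180,0,180]); p,d,K,T=shot("wrist","w3"); np.savez("pics/w3.npz",p=p,d=d,K=K,T=T)
for o in fresh(p,K,T): print([np.round(x,3).tolist() for x in o])
hs=cv2.cvtColor(p,cv2.COLOR_RGB2HSV); m=cv2.inRange(hs,(0,0,140),(180,40,255))
n,l,s,c=cv2.connectedComponentsWithStats(m)
for i in range(1,n):
    if s[i,4]>3000:
        r=cv2.minAreaRect(np.argwhere(l==i)[:,::-1].astype(np.float32)); b=cv2.boxPoints(r); w=ray(b,K,T,.015); print(s[i],b.round().tolist(),w.round(3).tolist(),w.mean(0))
E
```

```text
[[0.433, 0.358], -9.266, 0.051, 0.028, [463.273, 74.65], [161.222, 50.222]]
[[0.456, 0.124], 27.809, 0.051, 0.025, [207.782, 102.314], [159.333, 52.333]]
[  198   201   157   132 12828] [[198.0, 216.0], [342.0, 201.0], [354.0, 318.0], [210.0, 334.0]] [[0.559, 0.1, 0.015], [0.543, 0.248, 0.015], [0.674, 0.263, 0.015], [0.692, 0.103, 0.015]] [0.61716812 0.17858509 0.015     ]
```

View pics/w3.png

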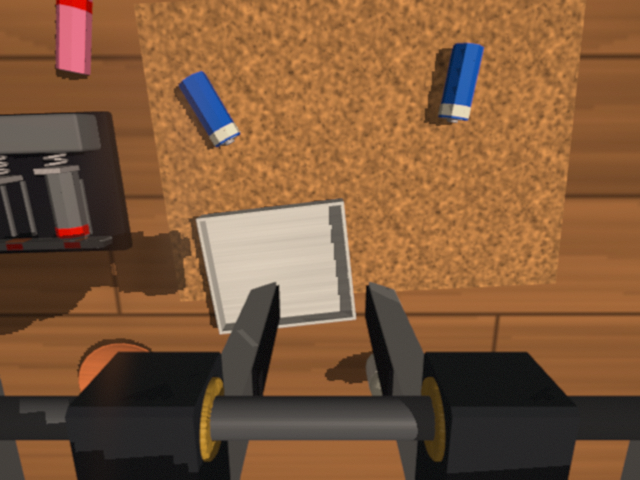

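```bash
cat >> h.py <<'E'
TC=np.array([.617,.1775]); TY=6.0
def tr(x,y): a=np.radians(TY); return TC+np.array([[np.cos(a),-np.sin(a)],[np.sin(a),np.cos(a)]])@[x,y]
ML=env.movel
def scrap(by,ty):
    env.set_gripper(.042); x,y=pk(.011,by); Y=PY+180
    down(x,y,.16,Y); down(x,y,.040,Y,ML,rate=.12)
    env.set_gripper(.0); print("grip",env.current_gripper_width())
    x,y=pk(.009,by); down(x,y,.040,Y,ML,rate=.05); down(x,y,.16,Y,ML,rate=.12)
    print("lift",env.current_gripper_width(),env.current_grasp_force())
    x,y=tr(0,ty); down(x,y,.16,TY+180); print("there",env.current_gripper_width())
    print("touch",down(x,y,.0285,TY+180,ML,rate=.1,threshold=8),env.current_tcp_pos()[2]-.18)
    env.set_gripper(.05); down(x,y,.16,TY+180,ML,rate=.15); print(env.current_time_s())
E
python3 - <<'E'
from h import *
scrap(.105,.035)
env.movep([.55,.10,.45],[180,0,180]); shot("wrist","w4")
E
```

```text
grip 0.025514861799384288
lift 0.02561382931252268 29.999286762904376
there 0.025644876046884202
touch False 0.02914254939251651
22.075
```

View pics/w4.png

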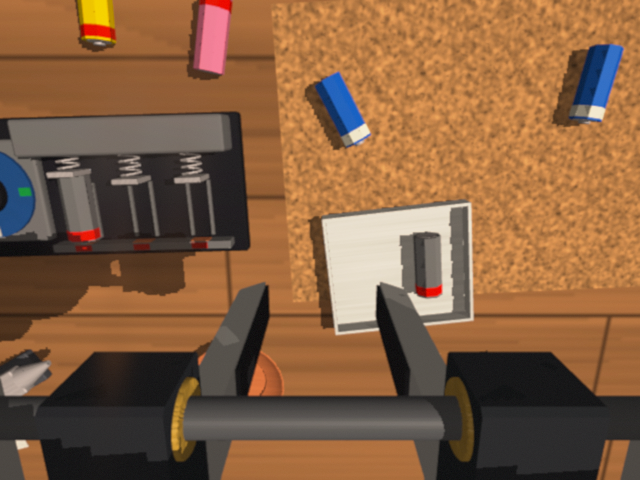

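The first spent cell lies flat in the tray at (428,265), with bay 1 now empty. I'll do the second one, then measure the fresh cells close up.

```bash
cat >> h.py <<'E'
def measure(xy,yaw=180):
    env.movep([*xy,.33],[180,0,yaw]); p,d,K,T=shot("wrist")
    o=min(fresh(p,K,T),key=lambda o:np.hypot(*(o[0]-xy))); print([np.round(x,3).tolist() for x in o]); return o,p
def load(xy,by):
    env.set_gripper(.05); o,_=measure(xy); (x,y),a=o[0],o[1]
    if not(.045<o[2]<.057 and min(o[5])<100): print("doubtful"); return
    down(x,y,.13,a+180); down(x,y,.0245,a+180,ML,rate=.1); env.set_gripper(0.); print("grip",env.current_gripper_width())
    down(x,y,.16,a+180,ML,rate=.12); Y=PY+180
    x,y=pk(.028,by); down(x,y,.16,Y); print("there",env.current_gripper_width())
    env.movep([x-.02,y,.34],[180,0,180]) if False else None
    down(x,y,.062,Y,ML,rate=.1); f0=np.array(env.current_wrist_force())
    x,y=pk(.006,by); down(x,y,.062,Y,ML,rate=.04); print("push",np.round(np.array(env.current_wrist_force())-f0,1),env.current_gripper_width())
    print("touch",down(x,y,.0405,Y,ML,rate=.04,threshold=12),env.current_tcp_pos()[2]-.18)
E
python3 - <<'E'
from h import *
scrap(-.011,-.03)
env.movep([.5,.115,.33],[180,0,180])
o,p=measure(np.array([.456,.124])); cv2.imwrite("pics/w5.png",p[:,:,::-1])
E
```

```text
grip 0.025415280471986205
lift 0.025906609602126606 29.999224010389298
there 0.025409740246589034
touch False 0.029132203496669645
31.4
[[0.457, 0.122], 28.589, 0.052, 0.026, [313.606, 231.53], [156.889, 47.111]]
```

View pics/w5.png

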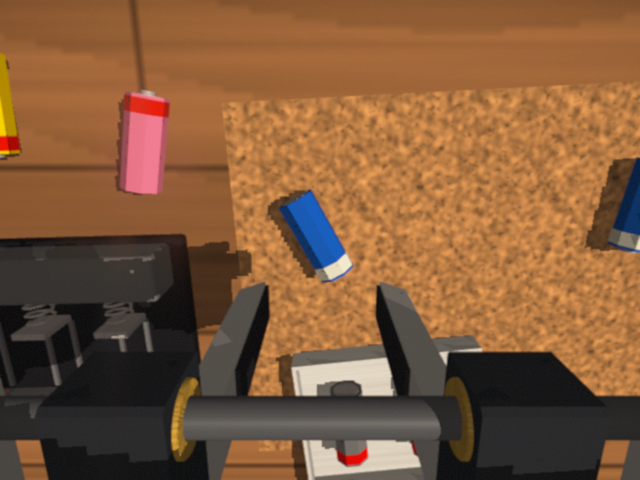

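The fresh cell is at (315,235), with its white band at the lower right (335,268), which agrees with the measurement.

```bash
python3 - <<'E'
from h import *
load(np.array([.457,.122]),.105)
print(env.current_gripper_width(),env.current_wrist_force(),env.current_time_s())
shot("wrist","w6")
E
```

```text
[[0.457, 0.122], 28.508, 0.052, 0.026, [317.892, 230.1], [159.0, 46.667]]
grip 0.025604310770170505
there 0.02578164035421056
push [ 5.1  1.  -0.9] 0.025637150945027398
touch True 0.04076051042103343
0.02585327302127335 [5.63810904 0.53327252 0.35795711] 39.5333
```

View pics/w6.png

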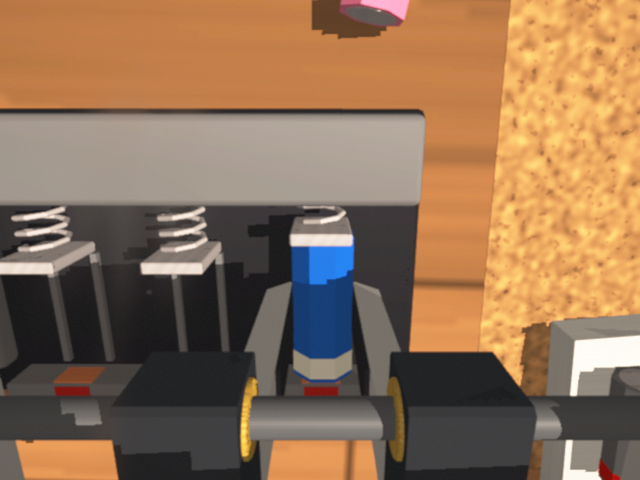

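The cell is in bay 1 at (322,300), with its flat end against the compressed plate. It's at floor height. Release it and go on to the second.

```bash
cat >> h.py <<'E'
def release(by):
    x,y,z=env.current_tcp_pos(); env.set_gripper(.044); env.movel([x,y,.36],rate=.15)
def check(by,save=None):
    x,y=pk(.0,by); env.movep([x,y,.40],[180,0,180]); p,d,K,T=shot("wrist",save)
    for X in (-.016,-.005,.011,.022):
        w=np.r_[pk(X,by),.042]; u,v=proj(w,K,T)[0].round().astype(int); dd=np.median(d[v-1:v+2,u-1:u+2])
        print("top z at",X,(T[:3,3]+dd*np.array([(u-K[0,2])/K[0,0],-(v-K[1,2])/K[1,1],-1])@T[:3,:3].T)[2].round(4))
E
python3 - <<'E'
from h import *
release(.105); check(.105,"w7")
load(np.array([.433,.358]),-.011)
print(env.current_gripper_width(),env.current_time_s())
E
```

```text
top z at -0.016 0.0414
top z at -0.005 0.0417
top z at 0.011 0.0418
top z at 0.022 0.0418
[[0.434, 0.359], -7.787, 0.052, 0.025, [327.08, 228.881], [161.111, 50.889]]
grip 0.025585333070746452
there 0.02570877518707039
push [ 6.9 -0.9  0.9] 0.02556357160112051
touch True 0.040681124954511316
0.02580997414507992 50.9083
```

View pics/w7.png

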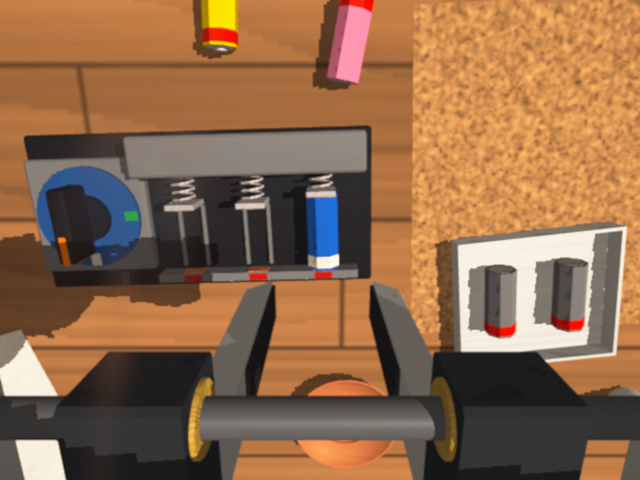

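The first cell is seated level at (322,228), with tops reading 0.0417. Both spent cells lie flat in the tray at (500,300) and (569,293). The pointer faces OFF. Release the second cell and check it before switching ON.

```bash
python3 - <<'E'
from h import *
release(-.011); check(-.011)
turn(0,90); check(.0,"w8")
p,d,K,T=shot("wrist"); c=pk(-.008,-.096)
for q,a,m in blobs(p,(7,170,140),(16,255,255),30):
    v=PR.T@(ray(q,K,T,.072)[0,:2]-c); print(q,a,v,"angle",np.degrees(np.arctan2(v[1],v[0])))
env.movep([.45,.3,.45],[180,0,180]); shot("top","top2"); print(env.current_time_s())
E
```

```text
top z at -0.016 0.042
top z at -0.005 0.0425
top z at 0.011 0.0416
top z at 0.022 0.0422
grip 0.014077949749917426 29.994952082633972
F [-9.2  4.1 18.5] [0.81562477 2.20261211 0.07944301]
top z at -0.016 0.0363
top z at -0.005 0.0368
top z at 0.011 0.0365
top z at 0.022 0.0363
[239.46511628 222.6627907 ] 86 [-0.00349075  0.03233375] angle 96.16177461623758
[217.5 223.5] 44 [-0.00337462  0.0155091 ] angle 102.27563339694831
[ 32.47580645 449.75806452] 124 [ 0.19926558 -0.17162944] angle -40.73864905115685
[ 60.89393939 446.21212121] 66 [ 0.19627833 -0.14532115] angle -36.51562132889939
63.75
```

View pics/w8.png

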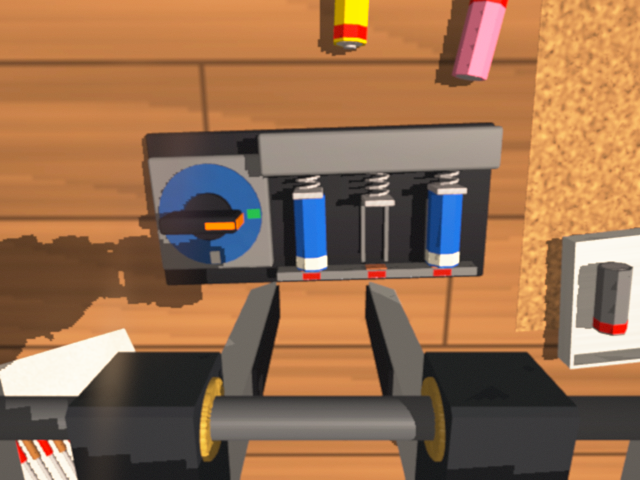

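View pics/top2.png

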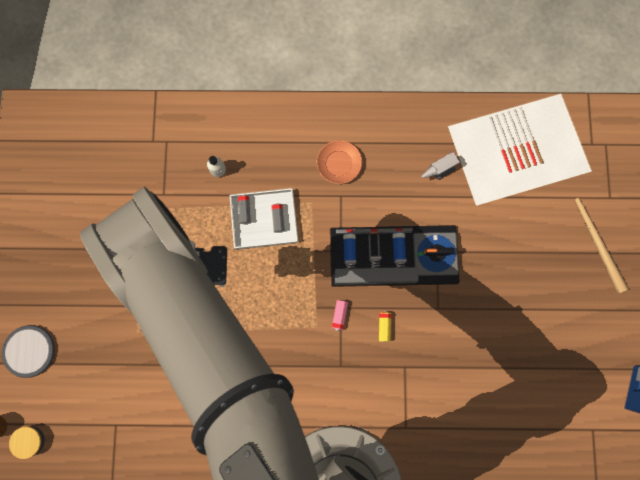

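```bash
python3 -c "
from h import *
print(job.job_done())"
```

```text
the job is handed in; nothing more can be done
None
```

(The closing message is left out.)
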